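# Spring check of a tilt plate at two set marks

### The arm

A 7-joint arm with a two-finger parallel gripper is mounted at the origin on a cart in front of the work surface, level with it; the furniture and walls round the work are solid. World frame = base frame: x ahead of the robot, y to its left, z up, the work surface at z = 0. Lengths are in m, angles in rad, forces in N, time in s.
With the tool pointing down it reaches from about 0.425 to 0.925 m from the base axis. Payload 6.8 kg.
Tool frame: the origin (TCP) lies midway between the tips of the shut fingers; the grasp point (between the pads) lies 19 mm behind it; z points along the fingers, y is the line along which they close (so a half turn about z gives the same grasp; the last joint's range is limited). The gripper opens to 85 mm and grips with 20 to 120 N. Pads are 22 mm wide; open, the fingers measure 114 mm over their backs; the gripper's body (76 mm by 85 mm) begins 54 mm behind the grasp point. The pads swing forward as they close: fully open they stand 13 mm farther back than shut.
Start: joints at [-0.108, 0.477, 0.022, 1.555, -0.011, 1.109, -0.083], TCP at [0.675, 0, 0.231] pointing down, gripper open.
Joint ranges: [-2.96, 2.96], [-0.34, 2.1], [-1.41, 1.46], [0.24, 2.44], [-1.37, 4.51], [0.17, 1.92], [-2.96, 2.96]. Speed limits (rad/s): [2.39, 2.39, 3.14, 3.14, 3.14, 3.14, 3.14].

### API

Orientations are given as a unit quaternion [w, x, y, z].
In Python, from station import * gives the robot as it stands.
- The arm moves only by the shell command python3 -m creep 'ROWS' [FORCE]. ROWS is JSON, a list of rows, each a list of 7 numbers: the gripper command: -1 is shut, 1 is fully open, values between are in proportion, then the shift along the world's x, y, z in mm, then the turn, a rotation vector about the world's x, y, z in rad. A call has 1 to 5 rows; each row shifts and turns the commanded pose from where the row before left it; what a row does not reach is not made up. A row lasts 1/8 s, in which the tool goes at most 62.5 mm and 10.7 degrees, less where a joint would pass 70% of its speed; a pose out of reach is approached as far as the arm can. A call is refused whole if a number of a shift passes 62.5 or a number of a turn 0.188, either way. A call with a gripper value outside its range is refused whole. The fingers move at their own pace and stop on an object; FORCE is the grip in N (left out, the last holds). Time passes only in rows, so rows that do not move let the fingers close. It gives the time, the measured TCP pose, the force, the opening and the grip force at its end, in the units of the state.
- get_obs(): the state, without advancing time (a new reading comes with each control period).
- read_camera(name): name is "scene" or "side" or "wrist"; returns (picture, depth): 480x640x3 uint8, red, green, blue; 480x640 float32, m along the optical axis (not along the pixel's ray), 0 where there is no reading.
- camera_params(name): a dict with "intrinsics" (3x3 intrinsics, pixels), "k1" (the pictures are not rectified: a ray, as slopes to the right and down, at radius r is drawn at 1 + k1 r^2 times it, then the intrinsics apply), "cam_to_world" (4x4, takes a point from camera to world coordinates); the wrist camera has in their place "mount" (4x4, takes a point from camera to tool coordinates, whose origin is the TCP and whose axes are the flange's). Camera axes: x right, y up, looking along -z (the intrinsics and any distortion apply to the point x, -y, -z); pixel columns grow to the right and rows downward; lengths in m; the calibration is good to about 2 mm. A picture is of the moment at which its call begins: read the wrist's pose just before it. camera_params takes no time and is no camera call.
- hand_in(): hands the job in; it is judged then, once.
The state is a dict: "t": time; "q": joint angles; "joint_vel": joint speeds; "joint_torque": joint torques, N m; "eef_pos": TCP position; "tool_rot": TCP orientation; "contact_force": force on the tool from outside, world axes, zero at the start; "torque": the same for the moment, N m; "gripper_width": opening from 0.0 (shut) to 1.0 (fully open); "grasp_force": force on a finger pad.
Only numpy, scipy, OpenCV 4.12 (cv2) and the standard library are available. Lean on these libraries where they do the work, as an engineer would, in place of code of your own. Each camera call takes 0.05 s, during which the arm holds its last target. There are 200 camera calls.

### The job

Check the springs of the tilt plate with closed fingertips, grasping nothing: press down its left pad slowly until the needle's tip stands in line with the left tab, keep it there for about a second without running past the tab, and let the plate spring back to the middle. Then do the same with the right pad and the right tab, and let go. Leave the tabs where they are set and do not disturb the latch unit, the drilled block and the spanner lying round the mount.

Things in the scene. Friction and masses are not known exactly. Their poses are not given: they have to be found in the camera images.
- tilt_mount: Tilt mount fixed to the bench: aluminium base 170 (x) x 210 (y) x 12 mm; origin under its centre on the bench; x points from the robot to the scale, y left. Turned up to 0.3 rad. Its plate (100 x 206 x 8 mm) tilts about an axis along x, 60 mm up, over y = 0. The plate's black needle (x = +57 mm) moves before a white arc scale at the far edge (x = +70 mm, top with tabs 222 mm up).
- tilt_plate (a joint): Tilt of the plate and its needle, rad: 0 level with the needle upright (springs hold it there), positive with the left (+y) pad down and the needle leaning left, negative with the right pad down. Stops at +-0.30. Spring 2.6 N m/rad, so about 6 N on a pad for 0.2 rad; a pad goes down about 8.5 mm per 0.1 rad while the needle tip moves 15 mm sideways.
- needle_tip (a point): Tip of the black needle, 150 mm from the tilt axis (210 mm above the bench when upright); moves with the plate. The needle is about 3 mm thick at the tip.
- left_pad_top (a point): Crown of the left pad, where to press: a dark steel round pad, 34 mm in diameter, 8 mm high, slightly domed, on the plate's left corner nearest the robot, at mount x = -45, y = +85 mm; 72 mm above the bench when the plate is level; moves with the plate.
- right_pad_top (a point): Crown of the right pad, where to press: a dark steel round pad, 34 mm in diameter, 8 mm high, slightly domed, on the plate's right corner nearest the robot, at mount x = -45, y = -85 mm; 72 mm above the bench when the plate is level; moves with the plate.
- left_tab (a joint): Angle of the left set tab on the arc, rad, in the same measure as the tilt: the needle is in line with the tab when both values are equal. Set between 0.10 and 0.20; stays by friction.
- left_tab_mark (a point): Middle of the underside of the left tab, a dark steel rider 12 mm wide on the rim of the white arc, 152 mm from the tilt axis, left of the middle; the needle tip passes 2 mm beneath it. Its y axis points along the arc to the left. In line means the tip is under the tab's width.
- right_tab (a joint): Angle of the right set tab, rad, same measure: set between -0.20 and -0.10; stays by friction.
- right_tab_mark (a point): Middle of the underside of the right tab, the same 12 mm wide rider right of the middle; y along the arc to the left.
- latch_unit: White moulded latch unit, 67 x 93 x 58 mm, loose, left of the mount; origin under its centre. Bystander.
- work_block: Small drilled aluminium block, 34 x 62 x 22 mm, loose, right of the mount; origin under its centre. Bystander.
- open_spanner: Combination spanner, 30 x 158 x 9 mm, loose, between the mount and the robot; origin under its centre. Bystander.

How it is judged:
By the outcome, as a careful person would: the job done as asked, in the order asked, and still so for the second after the job is handed in, with the robot touching nothing.
It also fails if it takes over 45 s, if anything falls off the work surface, if the arm or the gripper's body presses on something with over 40 N, if the wrist force passes 120 N, or if a joint passes its speed limit or range.

## Working session

There is one attempt and no reset: what is moved stays moved. The work goes in short steps, Python scripts to look and compute and a shell command to move; the robot and the scene stay as the last step left them, time stands still between calls to the robot, and variables do not carry over. Pictures are saved under pics/ and viewed, at most 12 in all, crops included, and the job is handed in when it is done.

```bash
mkdir -p pics
cat > h.py <<'E'
from station import *
import numpy as np, cv2
def shot(n,save=None):
    im,d=read_camera(n)
    if save: cv2.imwrite('pics/'+save,im[:,:,::-1])
    return im,d
def ray(n,uv):
    p=camera_params(n);K=np.array(p['intrinsics']);T=np.array(p['cam_to_world'])
    D=np.array([p['k1'],0,0,0,0.])
    s=cv2.undistortPoints(np.array(uv,float).reshape(-1,1,2),K,D).reshape(-1,2)
    v=np.c_[s[:,0],-s[:,1],-np.ones(len(s))]
    return T[:3,3],v@T[:3,:3].T,v
def plane(n,uv,z):
    o,v,_=ray(n,uv); return o+v*((z-o[2])/v[:,2])[:,None]
def dep(n,uv,d):
    o,v,_=ray(n,uv); uv=np.array(uv).astype(int).reshape(-1,2)
    return o+v*d[uv[:,1],uv[:,0]][:,None]
def proj(n,P):
    p=camera_params(n);K=np.array(p['intrinsics']);T=np.array(p['cam_to_world'])
    c=(np.atleast_2d(P)-T[:3,3])@T[:3,:3]; s=np.c_[c[:,0],-c[:,1]]/-c[:,2:]
    s=s*(1+p['k1']*(s**2).sum(1))[:,None]
    return np.c_[s,np.ones(len(s))]@K[:2].T
E
python3 - <<'E'
from h import *
for n in('scene','side'):
    shot(n,n+'0.png'); p=camera_params(n); print(n,np.round(p['cam_to_world'],3).tolist(),np.round(p['intrinsics'],1).tolist(),p['k1'])
print(get_obs())
E
```

```text
scene [[-0.825, 0.292, -0.484, 0.021], [-0.565, -0.394, 0.725, 0.931], [0.021, 0.872, 0.49, 0.648], [0.0, 0.0, 0.0, 1.0]] [[546.2, 0.0, 329.5], [0.0, 546.2, 243.9], [0.0, 0.0, 1.0]] -0.0855181782530654
side [[1.0, 0.02, 0.006, 0.538], [-0.004, 0.447, -0.895, -0.605], [-0.021, 0.894, 0.447, 0.583], [0.0, 0.0, 0.0, 1.0]] [[456.5, 0.0, 322.2], [0.0, 456.5, 239.4], [0.0, 0.0, 1.0]] -0.10922682350627536
{'t': 0.1, 'q': array([-0.10809671,  0.47772629,  0.02234155,  1.55634276, -0.01149721,
        1.10929687, -0.08313933]), 'joint_vel': array([-0.00107286, -0.00314632,  0.00168249, -0.001794  , -0.00030557,
       -0.00104803,  0.00074169]), 'joint_torque': array([ 5.69385389e-03, -5.97765398e+01,  1.61440808e+00, -2.81952703e+01,
        1.29656185e-02,  5.02699884e-03, -1.13572563e-05]), 'eef_pos': array([ 6.74470580e-01, -1.30200068e-05,  2.30421128e-01]), 'tool_rot': array([-5.36972768e-04,  7.07113708e-01,  7.07099376e-01, -6.23092368e-04]), 'contact_force': array([ 0.3783413 , -0.55425736, -0.03185144]), 'torque': array([ 0.02061095, -0.02741638, -0.02615211]), 'grasp_force': 0.0, 'gripper_width': 1.0011874890191887}
```

View pics/scene0.png

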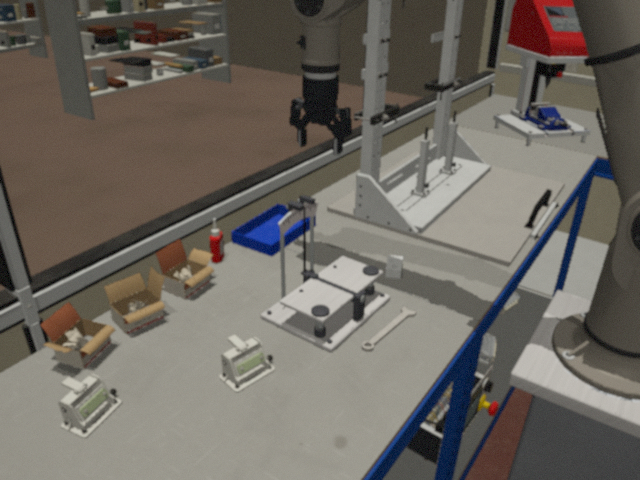

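View pics/side0.png

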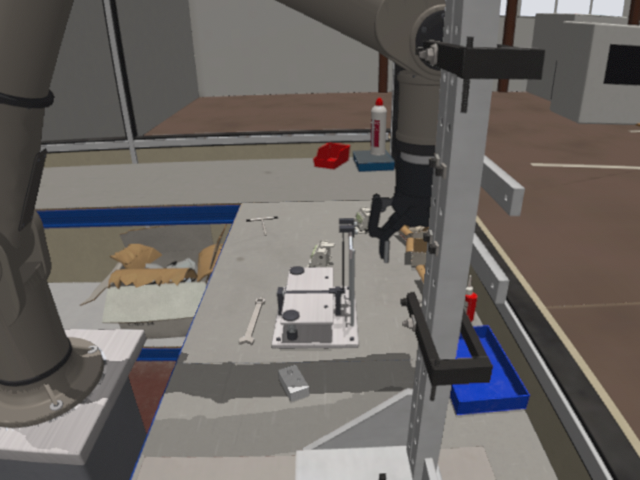

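The scene picture shows the mount, with the left pad near (320,312), the right pad near (371,271) and the arc around (300,205). In the side picture the pads are near (297,270) and (291,317), and the arc near (347,225). I'll zoom in on both.

Run:
```python
from h import *
a=cv2.imread('pics/scene0.png')[180:360,240:420]; b=cv2.imread('pics/side0.png')[200:360,230:390]
a=cv2.resize(a,(400,400),interpolation=cv2.INTER_CUBIC);b=cv2.resize(b,(400,400),interpolation=cv2.INTER_CUBIC)
im,d=shot('wrist'); w=cv2.resize(im[:,:,::-1],(267,200)); print(camera_params('wrist'))
o=np.zeros((600,800,3),np.uint8); o[:400,:400]=a;o[:400,400:]=b;o[400:,:267]=w
cv2.imwrite('pics/z1.png',o)
for n,pts in(('scene',[(320,312),(371,271)]),('side',[(297,270),(291,317)])): print(n,plane(n,pts,.072).round(3).tolist())
```

```text
{'intrinsics': array([[334.44325789,   0.        , 322.05826033],
       [  0.        , 334.44325789, 237.09372425],
       [  0.        ,   0.        ,   1.        ]]), 'k1': -0.04163733345427904, 'mount': array([[ 2.85334864e-04,  9.66149542e-01,  2.57982520e-01,
         6.49012248e-02],
       [ 9.99999760e-01, -4.38644228e-04,  5.36707388e-04,
        -1.18505034e-04],
       [ 6.31702140e-04,  2.57982304e-01, -9.66149435e-01,
        -1.42410457e-01],
       [ 0.00000000e+00,  0.00000000e+00,  0.00000000e+00,
         1.00000000e+00]])}
scene [[0.465, 0.29, 0.072], [0.461, 0.119, 0.072]]
side [[0.475, 0.27, 0.072], [0.471, 0.095, 0.072]]
```

View pics/z1.png

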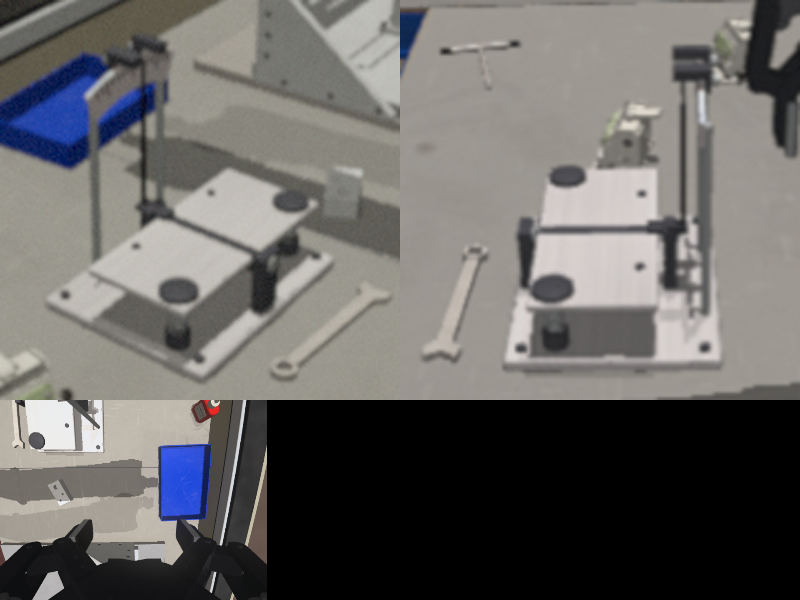

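The zoom shows the left and right pads clearly in both views. The needle is hanging between two dark tabs at the arc top. The two ray casts disagree by about 20 mm in y, so I'll locate the pads with masks, depth and triangulation.

```bash
cat >> h.py <<'E'
def tri(uvs):
    A=np.zeros((3,3));b=np.zeros(3);L=[]
    for n,uv in uvs:
        o,v,_=ray(n,[uv]); v=v[0]/np.linalg.norm(v[0]); M=np.eye(3)-np.outer(v,v); A+=M;b+=M@o;L.append((o,M))
    p=np.linalg.solve(A,b); return p,[float(np.linalg.norm(M@(p-o))) for o,M in L]
def blob(im,c,r,th):
    x,y=map(int,c);w=im[y-r:y+r+1,x-r:x+r+1].max(2)
    m=(w<th).astype(np.uint8);k,l,s,ce=cv2.connectedComponentsWithStats(m)
    i=1+np.argmax(s[1:,4]); return ce[i]+[x-r,y-r],s[i]
E
python3 - <<'E'
from h import *
D={}
for n in('scene','side'): D[n]=shot(n)
G={'L':{'scene':(320,310),'side':(297,270)},'R':{'scene':(370,270),'side':(291,315)}}
for k,g in G.items():
    r=[]
    for n,c in g.items():
        im,d=D[n]; uv,s=blob(im,c,13,90); r.append((n,uv)); print(k,n,uv.round(1),s, dep(n,[uv],d).round(4), im[int(uv[1]),int(uv[0])])
    print(tri(r))
# base/plate corners for yaw by depth: bright points in z band
for n in D:
    im,d=D[n]; u,v=np.meshgrid(np.arange(640),np.arange(480)); uv=np.c_[u.ravel(),v.ravel()]
    P=dep(n,uv,d); ok=(abs(P[:,0]-.52)<.1)&(abs(P[:,1]-.19)<.15)&(d.ravel()>0)
    for lo,hi in((.055,.07),(.008,.016),(.07,.08),(.15,.26)):
        q=P[ok&(P[:,2]>lo)&(P[:,2]<hi)]
        if len(q)>20: print(n,lo,len(q),q.mean(0).round(3),q.min(0).round(3),q.max(0).round(3),cv2.minAreaRect(q[:,:2].astype(np.float32)*1000))
E
```

```text
L scene [319.9 310.8] [  5   9  17  10 135] [[0.4683 0.285  0.0701]] [79 77 82]
L side [296.6 270.1] [ 6 10 14  7 77] [[0.4736 0.2728 0.0698]] [79 79 84]
(array([0.47257552, 0.27974943, 0.06542854]), [0.0005562043439752727, 0.0005562043439751992])
R scene [371.1 269.9] [  7   8  15  10 114] [[0.4636 0.1152 0.0718]] [78 80 83]
R side [290.3 315.3] [  5   9  16  10 124] [[ 0.538  -0.605   0.5835]] [80 79 85]
(array([0.46845943, 0.10762707, 0.06647014]), [0.0006665220793836859, 0.0006665220793836999])
scene 0.055 3355 [0.5   0.205 0.065] [0.432 0.09  0.055] [0.593 0.3   0.07 ] ((511.8524475097656, 195.25357055664062), (209.0913543701172, 160.1194305419922), 88.58450317382812)
scene 0.008 2486 [0.489 0.239 0.012] [0.427 0.088 0.008] [0.603 0.302 0.016] ((514.83642578125, 194.32046508789062), (213.69639587402344, 173.7185821533203), 89.1203384399414)
scene 0.07 337 [0.494 0.206 0.072] [0.434 0.1   0.07 ] [0.592 0.295 0.08 ] ((512.96240234375, 196.65875244140625), (195.68504333496094, 157.77166748046875), 89.22444152832031)
scene 0.15 891 [0.582 0.198 0.194] [0.563 0.135 0.15 ] [0.6   0.252 0.224] ((581.3245849609375, 193.5048370361328), (116.49945831298828, 36.74266052246094), 89.53157043457031)
side 0.055 2925 [0.506 0.179 0.064] [0.436 0.088 0.055] [0.593 0.296 0.07 ] ((514.8745727539062, 192.19960021972656), (208.57196044921875, 156.87107849121094), 89.98725891113281)
side 0.008 2145 [0.529 0.137 0.012] [0.429 0.085 0.008] [0.603 0.299 0.016] ((516.8807983398438, 192.86997985839844), (214.9642333984375, 170.2635955810547), 88.45374298095703)
side 0.07 158 [0.505 0.183 0.072] [0.439 0.096 0.07 ] [0.593 0.29  0.08 ] ((515.3201904296875, 194.34934997558594), (152.7277069091797, 193.39218139648438), 1.5838953256607056)
side 0.15 459 [0.583 0.178 0.201] [0.565 0.134 0.15 ] [0.6   0.239 0.223] ((582.336669921875, 186.35704040527344), (104.713623046875, 34.06417465209961), 89.30777740478516)
```

The triangulated pads are left (0.473, 0.280) and right (0.469, 0.108). They agree with a mount at (0.516, 0.194) and yaw ≈ -0.024. Next I'll rise, shut the fingers and go above the left pad, staying on the robot side of the arc.

```bash
python3 -m creep '[[-1,-50,0,40,0,0,0],[-1,-50,20,40,0,0,0],[-1,-50,50,0,0,0,0],[-1,-50,50,0,0,0,0],[-1,0,50,0,0,0,0]]' 20
python3 -m creep '[[-1,0,50,0,0,0,0],[-1,0,50,0,0,0,0],[-1,0,10,0,0,0,0],[-1,0,0,0,0,0,0],[-1,0,0,0,0,0,0]]'
python3 - <<'E'
from h import *
o=get_obs();print(o['eef_pos'],o['gripper_width'],o['contact_force'],o['t'])
shot('wrist','w2.png')
im,d=shot('scene'); cv2.imwrite('pics/s2.png',cv2.resize(im[180:330,240:440,::-1],(800,600),interpolation=cv2.INTER_CUBIC))
E
```

```text
t: 0.88
eef_pos: [0.4883, 0.1575, 0.3081]
tool_rot: [0.0, 0.707, 0.707, -0.0]
contact_force: [2.1, -0.6, -0.1]
gripper_width: -0.002
grasp_force: 0.0
t: 1.5
eef_pos: [0.4918, 0.2651, 0.3076]
tool_rot: [0.0, 0.708, 0.706, -0.0]
contact_force: [-0.5, -0.0, 0.1]
gripper_width: -0.001
grasp_force: 0.0
[0.49175122 0.26508257 0.30756363] -0.0005508831241833339 [-0.48834304 -0.04443687  0.07927831] 1.5
```

View pics/w2.png

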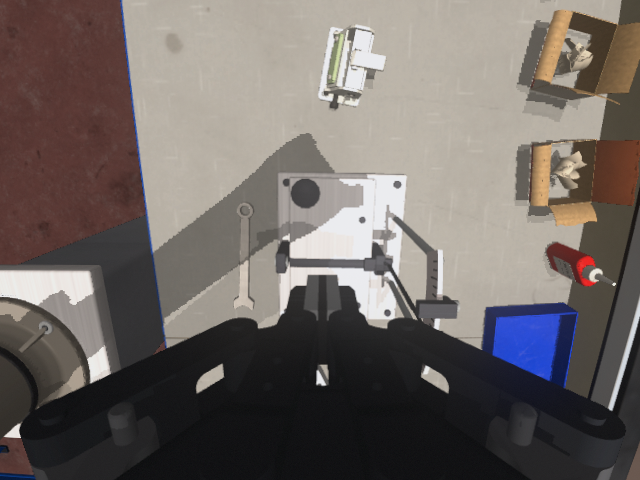

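View pics/s2.png

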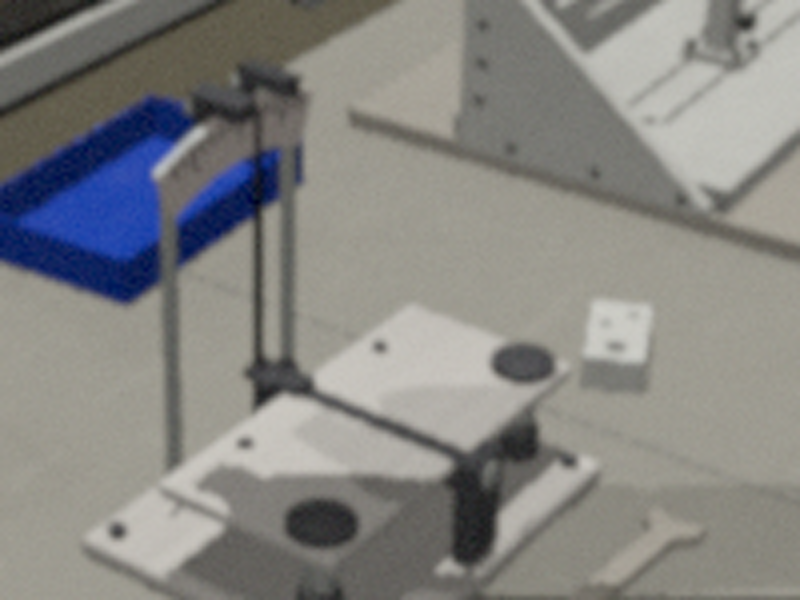

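The wrist view shows the left tab at about (437,310), but the gripper hides the right one. I'll shift back towards the middle so the wrist camera sees both tabs.

```bash
python3 -m creep '[[-1,0,-50,0,0,0,0],[-1,-15,-50,0,0,0,0],[-1,0,0,0,0,0,0],[-1,0,0,0,0,0,0]]'
cat >> h.py <<'E'
C=np.array([.516,.1935]);YAW=-.024
def mw(p):
    c,s=np.cos(YAW),np.sin(YAW);p=np.atleast_2d(p)
    return np.c_[C[0]+c*p[:,0]-s*p[:,1],C[1]+s*p[:,0]+c*p[:,1],p[:,2]]
def arc(x,r,th): return mw([x,r*np.sin(th),.06+r*np.cos(th)])[0]
def wT(o):
    from scipy.spatial.transform import Rotation as R
    q=o['tool_rot'];T=np.eye(4);T[:3,:3]=R.from_quat([q[1],q[2],q[3],q[0]]).as_matrix();T[:3,3]=o['eef_pos']
    return T@np.array(camera_params('wrist')['mount'])
def wproj(T,P):
    p=camera_params('wrist');c=(np.atleast_2d(P)-T[:3,3])@T[:3,:3];s=np.c_[c[:,0],-c[:,1]]/-c[:,2:]
    s=s*(1+p['k1']*(s**2).sum(1))[:,None]; return np.c_[s,np.ones(len(s))]@np.array(p['intrinsics'])[:2].T
E
python3 - <<'E'
from h import *
o=get_obs();T=wT(o);im,d=shot('wrist');np.savez('w3.npz',im=im,d=d,T=T)
print(o['eef_pos'],o['t'])
for th in(-.2,-.15,-.1,0,.1,.15,.2): print(th,'mark scene',proj('scene',arc(.062,.152,th)).round(1),'wrist mark',wproj(T,arc(.062,.152,th)).round(),'top',wproj(T,arc(.07,.162,th)).round())
print('pads',wproj(T,mw([[-.045,.085,.072],[-.045,-.085,.072]])).round())
c=wproj(T,arc(.07,.16,0))[0].astype(int);print(c)
x=max(0,min(c[0]-100,440));y=max(0,min(c[1]-75,330));print('origin',x,y)
cv2.imwrite('pics/w3.png',cv2.resize(im[y:y+150,x:x+200,::-1],(800,600),interpolation=cv2.INTER_CUBIC))
E
```

```text
t: 2.1
eef_pos: [0.4764, 0.1669, 0.308]
tool_rot: [0.0, 0.707, 0.707, 0.001]
contact_force: [0.2, 0.2, 0.9]
gripper_width: 0.005
grasp_force: 0.0
[0.47643147 0.16687247 0.30801642] 2.1
-0.2 mark scene [[311.5 200.6]] wrist mark [[456. 244.]] top [[471. 251.]]
-0.15 mark scene [[309.2 201.3]] wrist mark [[457. 235.]] top [[473. 241.]]
-0.1 mark scene [[306.7 202.1]] wrist mark [[459. 225.]] top [[476. 230.]]
0 mark scene [[301.7 204.5]] wrist mark [[462. 205.]] top [[479. 208.]]
0.1 mark scene [[296.6 207.6]] wrist mark [[465. 184.]] top [[482. 184.]]
0.15 mark scene [[294.1 209.4]] wrist mark [[465. 173.]] top [[483. 173.]]
0.2 mark scene [[291.5 211.5]] wrist mark [[466. 163.]] top [[484. 161.]]
pads [[319. 102.]
 [316. 254.]]
[478 207]
origin 378 132
```

View pics/w3.png

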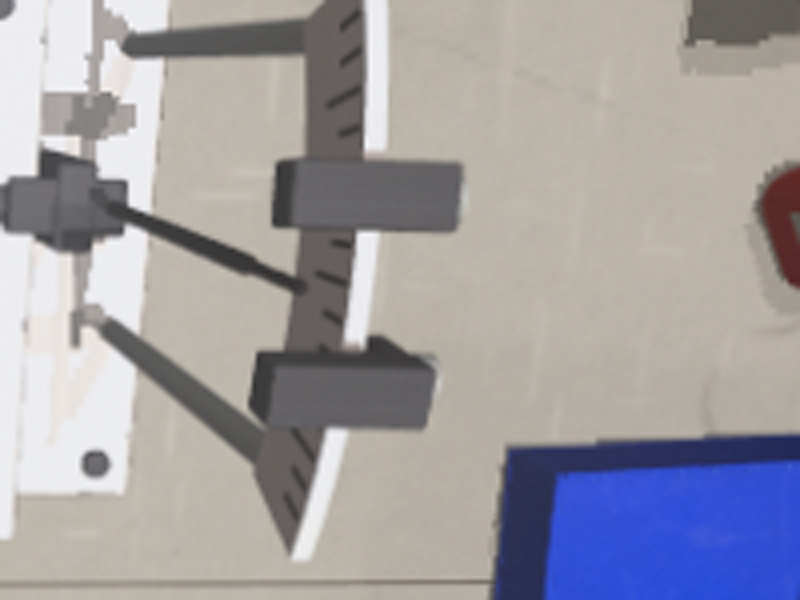

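Both tabs and the needle are clear. The needle tip is at about (454,204), the left tab's centre at about (470,180) and the right tab's at about (464,230). That gives a left tab of ≈ +0.112 rad and a right tab of ≈ −0.105 rad, so about 9.3 mm and 8.9 mm of pad travel. Now I'll go over the left pad and descend.

```bash
python3 -m creep '[[-1,-3,40,0,0,0,0],[-1,0,40,0,0,0,0],[-1,0,33,-40,0,0,0],[-1,0,0,-60,0,0,0],[-1,0,0,-50,0,0,0]]'
python3 -m creep '[[-1,0,0,-40,0,0,0],[-1,0,0,-20,0,0,0],[-1,0,0,-10,0,0,0],[-1,0,0,0,0,0,0]]'
```

```text
t: 2.78
eef_pos: [0.4724, 0.2819, 0.1555]
tool_rot: [-0.0, 0.706, 0.708, -0.0]
contact_force: [1.0, 0.6, -0.6]
gripper_width: -0.003
grasp_force: 0.0
t: 3.28
eef_pos: [0.473, 0.2808, 0.0873]
tool_rot: [-0.0, 0.707, 0.707, -0.0]
contact_force: [-0.7, -0.5, 0.1]
gripper_width: 0.001
grasp_force: 0.0
```

```bash
python3 -m creep '[[-1,0,0,-5,0,0,0],[-1,0,0,-4,0,0,0],[-1,0,0,-3,0,0,0],[-1,0,0,0,0,0,0]]'
python3 -m creep '[[-1,0,0,-1.5,0,0,0],[-1,0,0,-1.5,0,0,0],[-1,0,0,-1.5,0,0,0],[-1,0,0,-1.5,0,0,0],[-1,0,0,0,0,0,0]]'
python3 - <<'E'
from h import *
print(np.mean([ (get_obs()['contact_force']) for _ in range(5)],0))
im,d=shot('scene');print(get_obs()['eef_pos'],get_obs()['contact_force'])
cv2.imwrite('pics/s4.png',cv2.resize(im[180:330,240:440,::-1],(800,600),interpolation=cv2.INTER_CUBIC))
for th in(0,.05,.1,.15): print(th,((proj('scene',arc(.057,.15,th))-[240,180])*4).round(),((proj('scene',arc(.057,.05,th))-[240,180])*4).round())
E
```

```text
t: 3.78
eef_pos: [0.4732, 0.2799, 0.0756]
tool_rot: [-0.0, 0.707, 0.707, -0.0]
contact_force: [-0.2, 0.2, 0.5]
gripper_width: 0.0
grasp_force: 0.0
t: 4.4
eef_pos: [0.4733, 0.2803, 0.0696]
tool_rot: [-0.0, 0.707, 0.707, 0.0]
contact_force: [0.4, 0.6, 1.5]
gripper_width: -0.001
grasp_force: 0.4
[0.37919019 0.56859197 1.48218467]
[0.47327082 0.28024529 0.06965034] [-0.87787816  1.04730982  0.64679214]
0 [[255. 105.]] [[256. 290.]]
0.05 [[245. 110.]] [[252. 292.]]
0.1 [[235. 117.]] [[249. 295.]]
0.15 [[225. 124.]] [[246. 297.]]
```

View pics/s4.png

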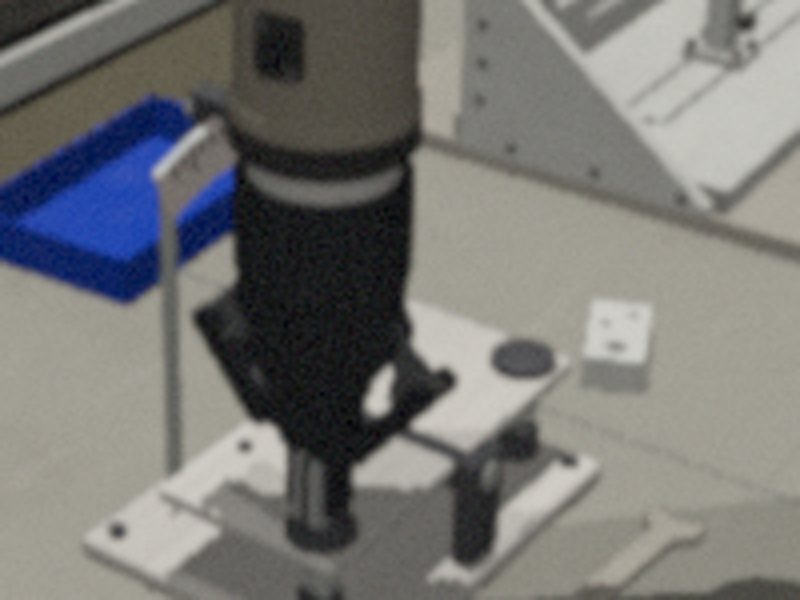

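The arm hides the needle in the scene view, but the right pad at about crop (523,357) is visible and rises as the plate tilts. I'll use its pixel shift in both views, plus TCP depth, to measure tilt. First a helper for that.

```bash
cat > tilt.py <<'E'
from h import *
import sys
# tilt from pixel shift of the far pad against its level pose
s=int(sys.argv[1])  # +1: watch right pad, press left ; -1: reverse
B={1:{'scene':(371.1,269.9),'side':(290.3,315.3)},-1:{'scene':(319.9,310.8),'side':(296.6,270.1)}}[s]
def pad(th):
    y,z=-s*.085,.008; return mw([-.045,y*np.cos(th)-z*np.sin(th)*-1*-1 if 0 else y*np.cos(th)+z*np.sin(th),.06-y*0+ -(-y)*0 + z*np.cos(th)+(-y)*(-1)*np.sin(th)*(-1)])[0]
for n in('scene','side'):
    im,_=shot(n); uv,st=blob(im,B[n],13,90)
    g=(proj(n,pad(s*.1))-proj(n,pad(0)))[0]/.1
    dv=uv-B[n]; print(n,dv.round(2),'area',st[4],'px/0.1',(g*.1).round(2),'tilt mag %.3f'%(dv@g/(g@g)))
o=get_obs();print(o['eef_pos'].round(4),o['contact_force'].round(2),o['t'])
E
# clean pad(): positive tilt lowers +y side
python3 - <<'E'
s=open('tilt.py').read().split('\n')
i=[k for k,l in enumerate(s) if l.startswith('    y,z=')][0]
s[i]="    y,z=-s*.085,.012; return mw([-.045,y*np.cos(th)+z*np.sin(th),.06+z*np.cos(th)-y*np.sin(th)])[0]"
open('tilt.py','w').write('\n'.join(s))
E
python3 tilt.py 1
```

```text
scene [-0.74 -0.34] area 84 px/0.1 [-0.19 -3.25] tilt mag 0.012
side [-3.73 -3.31] area 184 px/0.1 [-0.17 -4.12] tilt mag 0.084
[0.4733 0.2802 0.0697] [0.28 0.76 1.35] 4.55
```

```bash
python3 -m creep '[[-1,0,0,-1,0,0,0],[-1,0,0,-1,0,0,0],[-1,0,0,-1,0,0,0],[-1,0,0,0,0,0,0]]'; python3 tilt.py 1
```

```text
t: 5.05
eef_pos: [0.4733, 0.2803, 0.0666]
tool_rot: [-0.0, 0.707, 0.707, 0.0]
contact_force: [-0.3, 1.9, 2.2]
gripper_width: -0.004
grasp_force: 1.0
scene [-0.74 -1.54] area 85 px/0.1 [-0.19 -3.25] tilt mag 0.048
side [-3.77 -4.32] area 173 px/0.1 [-0.17 -4.12] tilt mag 0.108
[0.4733 0.2802 0.0667] [-0.45  1.55  1.42] 5.15
```

```bash
python3 -m creep '[[-1,0,0,-0.7,0,0,0],[-1,0,0,-0.7,0,0,0],[-1,0,0,-0.6,0,0,0],[-1,0,0,0,0,0,0]]'; python3 tilt.py 1
python3 - <<'E'
from h import *
im,d=shot('side'); cv2.imwrite('pics/d5.png',cv2.resize(im[205:325,270:390,::-1],(600,600),interpolation=cv2.INTER_CUBIC))
for th in(0,.05,.1,.15): print(th,((proj('side',arc(.057,.15,th))-[270,205])*5).round(),((proj('side',arc(.057,.05,th))-[270,205])*5).round())
for th in(-.105,.112): print('tab',th,((proj('side',arc(.057,.152,th))-[270,205])*5).round())
E
```

```text
t: 5.65
eef_pos: [0.4733, 0.2802, 0.0647]
tool_rot: [-0.0, 0.707, 0.707, 0.0]
contact_force: [0.2, 1.6, 2.4]
gripper_width: 0.004
grasp_force: 1.3
scene [-0.81 -2.42] area 82 px/0.1 [-0.19 -3.25] tilt mag 0.076
side [-3.92 -4.96] area 167 px/0.1 [-0.17 -4.12] tilt mag 0.124
[0.4733 0.2801 0.0646] [-0.82  2.26  1.8 ] 5.75
0 [[364. 112.]] [[364. 336.]]
0.05 [[364. 105.]] [[364. 333.]]
0.1 [[363.  98.]] [[364. 330.]]
0.15 [[363.  92.]] [[364. 328.]]
tab -0.105 [[365. 127.]]
tab 0.112 [[363.  92.]]
```

View pics/d5.png

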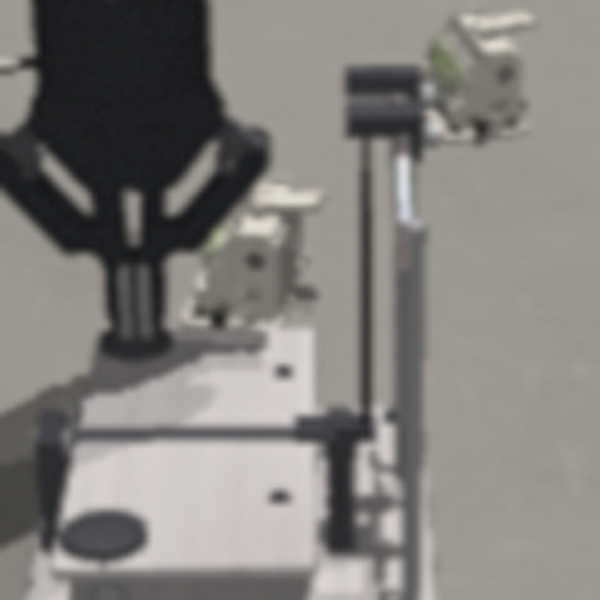

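The side view shows the needle tip tucked behind the right tab, so it can't be read from there. The TCP depth gives 0.087, the force 0.08 and the scene pad shift 0.076. About 2.4 mm more reaches the tab middle (0.112), and then I hold.

```bash
python3 -m creep '[[-1,0,0,-0.6,0,0,0],[-1,0,0,-0.6,0,0,0],[-1,0,0,-0.6,0,0,0],[-1,0,0,-0.5,0,0,0],[-1,0,0,0,0,0,0]]'; python3 tilt.py 1; python3 -m creep '[[-1,0,0,0,0,0,0],[-1,0,0,0,0,0,0],[-1,0,0,0,0,0,0],[-1,0,0,0,0,0,0]]';python3 - <<'E'
from h import *
im,d=shot('scene'); u,v=np.meshgrid(np.arange(640),np.arange(480)); uv=np.c_[u.ravel(),v.ravel()]
P=dep('scene',uv,d); c,s=np.cos(YAW),np.sin(YAW); q=P[:,:2]-C; m=np.c_[c*q[:,0]+s*q[:,1],-s*q[:,0]+c*q[:,1],P[:,2]]
k=(abs(m[:,0])<.045)&(m[:,1]<-.015)&(m[:,1]>-.07)&(m[:,2]>.05)&(m[:,2]<.1)&(d.ravel()>0)&(im.min(2).ravel()>110)
print(k.sum(),np.polyfit(m[k,1],m[k,2],1))
E
```

```text
t: 6.42
eef_pos: [0.4733, 0.2802, 0.0624]
tool_rot: [-0.0, 0.707, 0.707, 0.0]
contact_force: [-0.2, 3.4, 4.0]
gripper_width: -0.002
grasp_force: 1.8
scene [-0.74 -3.13] area 90 px/0.1 [-0.19 -3.25] tilt mag 0.097
side [-3.82 -5.72] area 159 px/0.1 [-0.17 -4.12] tilt mag 0.142
[0.4733 0.2802 0.0624] [-0.02  3.23  3.44] 6.525
t: 7.02
eef_pos: [0.4733, 0.2801, 0.0624]
tool_rot: [0.0, 0.707, 0.707, 0.0]
contact_force: [0.4, 3.3, 3.7]
gripper_width: 0.002
grasp_force: 1.9
239 [-0.11941216  0.06466518]
```

The plate-plane fit gives 0.119, TCP depth 0.113 and the force ~0.12, so the needle is within the tab width. I'll hold a little longer, then let it spring back gently.

```bash
python3 -m creep '[[-1,0,0,0,0,0,0],[-1,0,0,0,0,0,0],[-1,0,0,0,0,0,0],[-1,0,0,0,0,0,0]]'; python3 -m creep '[[-1,0,0,2,0,0,0],[-1,0,0,3,0,0,0],[-1,0,0,4,0,0,0],[-1,0,0,5,0,0,0],[-1,0,0,20,0,0,0]]'; python3 -m creep '[[-1,0,0,50,0,0,0],[-1,0,0,60,0,0,0],[-1,0,-30,60,0,0,0],[-1,0,-50,40,0,0,0],[-1,0,-30,0,0,0,0]]';python3 -m creep '[[-1,0,0,0,0,0,0],[-1,0,0,0,0,0,0],[-1,0,0,0,0,0,0],[-1,0,0,0,0,0,0]]'
python3 - <<'E'
from h import *
o=get_obs();T=wT(o);im,d=shot('wrist');print(o['eef_pos'])
c=wproj(T,arc(.07,.16,0))[0].astype(int)
x=max(0,min(c[0]-100,440));y=max(0,min(c[1]-75,330));print('origin',x,y)
for th in(-.15,-.1,0,.1,.15): print(th,((wproj(T,arc(.07,.162,th))-[x,y])*4).round(),((wproj(T,arc(.057,.150,th))-[x,y])*4).round())
cv2.imwrite('pics/w6.png',cv2.resize(im[y:y+150,x:x+200,::-1],(800,600),interpolation=cv2.INTER_CUBIC))
E
python3 tilt.py -1
```

```text
t: 7.58
eef_pos: [0.4733, 0.28, 0.0623]
tool_rot: [0.0, 0.707, 0.707, 0.0]
contact_force: [0.7, 3.1, 4.1]
gripper_width: -0.001
grasp_force: 1.9
t: 8.2
eef_pos: [0.472, 0.2789, 0.0956]
tool_rot: [-0.0, 0.707, 0.707, -0.002]
contact_force: [0.1, -0.1, 0.2]
gripper_width: 0.004
grasp_force: 0.0
t: 8.82
eef_pos: [0.4745, 0.1713, 0.3049]
tool_rot: [0.001, 0.708, 0.706, 0.003]
contact_force: [0.5, -0.5, -0.2]
gripper_width: -0.003
grasp_force: 0.0
t: 9.32
eef_pos: [0.4729, 0.1741, 0.3008]
tool_rot: [-0.0, 0.707, 0.708, -0.0]
contact_force: [-0.3, 0.4, 1.1]
gripper_width: 0.0
grasp_force: 0.0
[0.47294642 0.17414855 0.30083844]
origin 386 145
-0.15 [[383. 435.]] [[286. 404.]]
-0.1 [[392. 392.]] [[293. 366.]]
0 [[409. 303.]] [[306. 287.]]
0.1 [[421. 208.]] [[315. 202.]]
0.15 [[425. 159.]] [[318. 160.]]
scene [-0.04  0.  ] area 131 px/0.1 [ 0.6  -4.28] tilt mag -0.000
side [-0.13  0.03] area 78 px/0.1 [-0.23 -2.91] tilt mag -0.001
[0.4731 0.1737 0.301 ] [0.88 0.46 1.06] 9.475
```

View pics/w6.png

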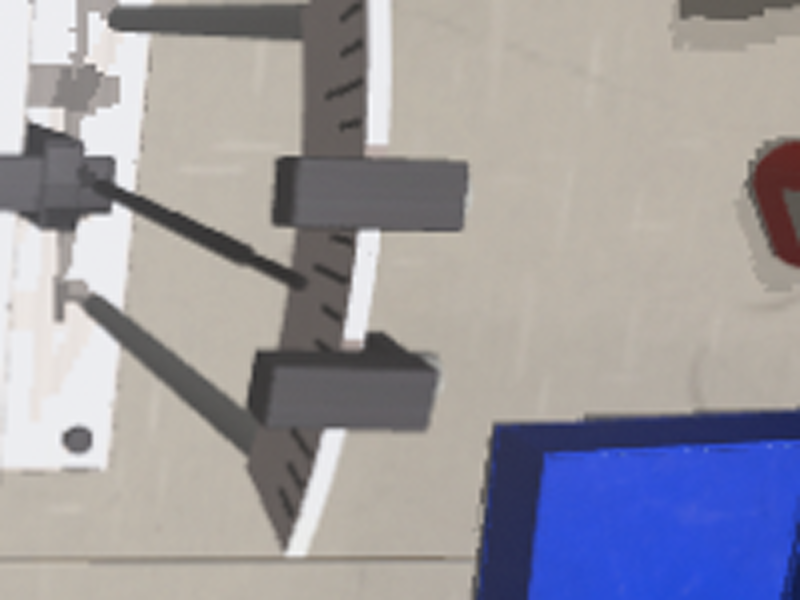

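The wrist view shows the needle back at the middle (tip at crop (303,283)) and both tabs unmoved (left middle at row 193, right at 392). On to the right pad.

```bash
python3 -m creep '[[-1,-4,-35,0,0,0,0],[-1,0,-30,-30,0,0,0],[-1,0,0,-60,0,0,0],[-1,0,0,-60,0,0,0],[-1,0,0,-40,0,0,0]]'
python3 -m creep '[[-1,0,0,-18,0,0,0],[-1,0,0,-8,0,0,0],[-1,0,0,-4,0,0,0],[-1,0,0,0,0,0,0],[-1,0,0,0,0,0,0]]'
```

```text
t: 10.1
eef_pos: [0.4682, 0.108, 0.1089]
tool_rot: [-0.001, 0.707, 0.707, -0.001]
contact_force: [-0.2, 0.8, -0.7]
gripper_width: 0.001
grasp_force: 0.0
t: 10.72
eef_pos: [0.4698, 0.1085, 0.082]
tool_rot: [0.0, 0.707, 0.707, 0.001]
contact_force: [0.5, 0.6, -0.3]
gripper_width: 0.001
grasp_force: 0.0
```

```bash
python3 tilt.py -1; python3 -m creep '[[-1,0,0,-4,0,0,0],[-1,0,0,-3,0,0,0],[-1,0,0,-2,0,0,0],[-1,0,0,-1.5,0,0,0],[-1,0,0,-1,0,0,0]]'
python3 -m creep '[[-1,0,0,-1,0,0,0],[-1,0,0,-1,0,0,0],[-1,0,0,-1,0,0,0],[-1,0,0,-0.5,0,0,0],[-1,0,0,0,0,0,0]]';python3 tilt.py -1
```

```text
scene [0.01 0.02] area 124 px/0.1 [ 0.6  -4.28] tilt mag -0.000
side [-1.46 -1.31] area 607 px/0.1 [-0.23 -2.91] tilt mag 0.048
[0.4697 0.1084 0.0819] [ 0.9  -0.48  0.25] 10.825
t: 11.45
eef_pos: [0.4692, 0.1081, 0.0697]
tool_rot: [0.0, 0.707, 0.707, -0.0]
contact_force: [-0.8, -0.9, 1.2]
gripper_width: 0.001
grasp_force: 0.5
t: 12.08
eef_pos: [0.4693, 0.1082, 0.0663]
tool_rot: [0.0, 0.707, 0.707, 0.0]
contact_force: [-1.1, -1.4, 2.0]
gripper_width: 0.001
grasp_force: 1.0
scene [ 0.42 -2.78] area 123 px/0.1 [ 0.6  -4.28] tilt mag 0.065
side [-1.73 -0.9 ] area 657 px/0.1 [-0.23 -2.91] tilt mag 0.035
[0.4693 0.1082 0.0663] [-0.19 -1.26  1.05] 12.175
```

TCP depth (0.067) and the pad shift (0.065) agree. About 3.3 mm more reaches −0.105.

```bash
python3 -m creep '[[-1,0,0,-1,0,0,0],[-1,0,0,-0.8,0,0,0],[-1,0,0,-0.8,0,0,0],[-1,0,0,-0.7,0,0,0],[-1,0,0,0,0,0,0]]';python3 tilt.py -1;python3 -m creep '[[-1,0,0,0,0,0,0],[-1,0,0,0,0,0,0],[-1,0,0,0,0,0,0],[-1,0,0,0,0,0,0],[-1,0,0,0,0,0,0]]'
python3 - <<'E'
from h import *
im,d=shot('scene'); cv2.imwrite('pics/s8.png',cv2.resize(im[180:330,240:440,::-1],(800,600),interpolation=cv2.INTER_CUBIC))
for th in(0,-.05,-.1,-.15): print(th,((proj('scene',arc(.057,.15,th))-[240,180])*4).round())
E
```

```text
t: 12.8
eef_pos: [0.4693, 0.1082, 0.063]
tool_rot: [0.0, 0.707, 0.707, -0.0]
contact_force: [-0.9, -2.8, 4.0]
gripper_width: -0.002
grasp_force: 1.6
scene [ 0.43 -4.27] area 112 px/0.1 [ 0.6  -4.28] tilt mag 0.099
side [-1.54 -0.67] area 670 px/0.1 [-0.23 -2.91] tilt mag 0.027
[0.4693 0.1082 0.063 ] [ 0.04 -3.1   4.02] 12.9
t: 13.52
eef_pos: [0.4693, 0.1082, 0.063]
tool_rot: [0.0, 0.707, 0.707, 0.0]
contact_force: [-0.0, -3.2, 4.3]
gripper_width: -0.004
grasp_force: 1.7
0 [[255. 105.]]
-0.05 [[265. 100.]]
-0.1 [[275.  95.]]
-0.15 [[285.  92.]]
```

View pics/s8.png

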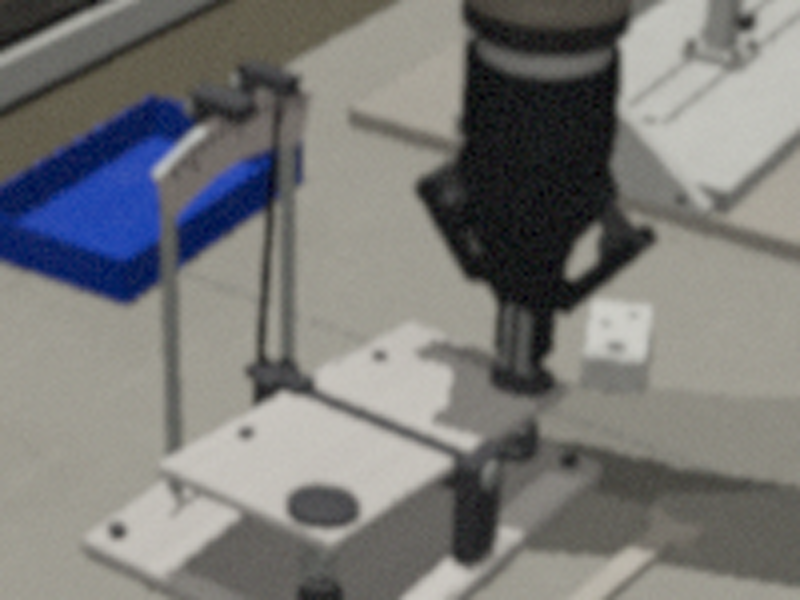

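The scene view shows the needle tip at about crop (277,96). That is right under the right tab's near end, where −0.105 projects. I'll finish the hold and release gently.

```bash
python3 -m creep '[[-1,0,0,0,0,0,0],[-1,0,0,0,0,0,0],[-1,0,0,0,0,0,0]]'; python3 -m creep '[[-1,0,0,2,0,0,0],[-1,0,0,3,0,0,0],[-1,0,0,4,0,0,0],[-1,0,0,5,0,0,0],[-1,0,0,20,0,0,0]]'; python3 -m creep '[[-1,0,0,50,0,0,0],[-1,0,0,60,0,0,0],[-1,0,0,50,0,0,0],[-1,0,0,0,0,0,0],[-1,0,0,0,0,0,0]]';python3 -m creep '[[-1,0,0,0,0,0,0],[-1,0,0,0,0,0,0],[-1,0,0,0,0,0,0],[-1,0,0,0,0,0,0]]'
python3 tilt.py -1; python3 tilt.py 1
python3 - <<'E'
from h import *
im,d=shot('scene'); cv2.imwrite('pics/s9.png',cv2.resize(im[180:400,200:440,::-1],(654,600),interpolation=cv2.INTER_CUBIC))
E
```

```text
t: 13.95
eef_pos: [0.4693, 0.1083, 0.063]
tool_rot: [0.0, 0.707, 0.707, 0.0]
contact_force: [0.0, -1.7, 3.4]
gripper_width: -0.002
grasp_force: 1.7
t: 14.58
eef_pos: [0.4682, 0.1083, 0.0966]
tool_rot: [-0.001, 0.707, 0.707, -0.001]
contact_force: [0.3, -0.2, -0.1]
gripper_width: 0.003
grasp_force: 0.0
t: 15.2
eef_pos: [0.4687, 0.1082, 0.2566]
tool_rot: [-0.0, 0.707, 0.707, -0.0]
contact_force: [-0.0, 0.5, -0.2]
gripper_width: 0.003
grasp_force: 0.0
t: 15.7
eef_pos: [0.4691, 0.1083, 0.2567]
tool_rot: [-0.0, 0.707, 0.707, -0.0]
contact_force: [0.1, 0.6, -0.5]
gripper_width: 0.001
grasp_force: 0.0
scene [ 0.01 -0.13] area 132 px/0.1 [ 0.6  -4.28] tilt mag 0.003
side [ 0.05 -0.06] area 78 px/0.1 [-0.23 -2.91] tilt mag 0.002
[0.4692 0.1083 0.2568] [ 0.14  1.13 -1.15] 15.8
scene [-0.78  0.8 ] area 127 px/0.1 [-0.19 -3.25] tilt mag -0.023
side [-2.6  -2.04] area 232 px/0.1 [-0.17 -4.12] tilt mag 0.052
[0.4692 0.1083 0.2569] [0.01 0.72 0.14] 15.9
```

View pics/s9.png

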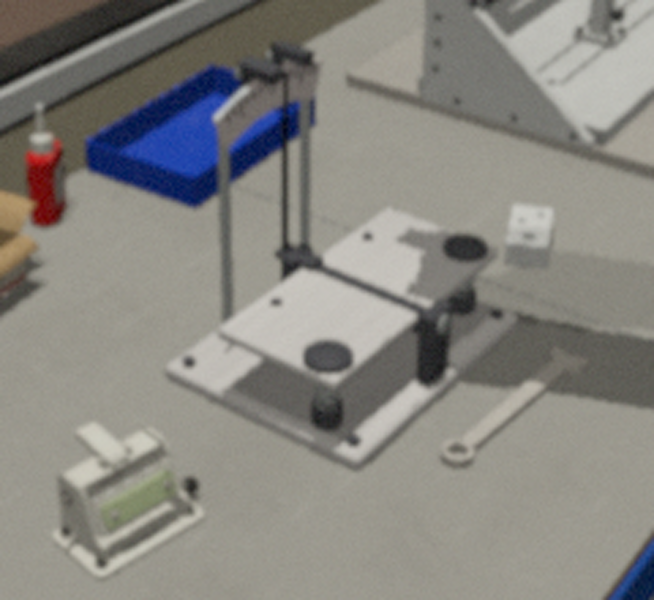

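The plate is level, the needle upright at about (285,130), and the tabs, latch unit, block and spanner are in their places. The arm is clear, so I'm handing in.

```bash
python3 -c "
from station import *
print(hand_in())"
```

```text
the job is handed in; nothing more can be done
None
```

I pressed the left pad, then the right, to their tabs (about +0.115 and −0.105 rad) and held each for about a second; the plate sprang back level, tabs and bystanders look unmoved, and the job is handed in at about 16 s; the left alignment was inferred from press depth, force and plate tilt because the needle tip was hidden.

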